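# Lock off a three-way bench valve

## Robot

A 6-joint arm with a two-finger parallel gripper is mounted at the origin on a cart in front of the work surface, level with it; the furniture and walls round the work are solid. World frame = base frame: x ahead of the robot, y to its left, z up, the work surface at z = 0. Lengths are in m, angles in rad, forces in N, time in s.
With the tool pointing down it reaches from about 0.35 to 0.975 m from the base axis. Payload 7.1 kg.
Tool frame: the origin (TCP) lies where the fingers leave the gripper's body, on its centre line; the fingertips stand 80 mm ahead of it and the grasp point (between the pads) lies 61 mm ahead of it; z points along the fingers, y is the line along which they close (so a half turn about z gives the same grasp; the last joint's range is limited). The gripper opens to 88 mm and grips with 3 to 60 N. Pads are 20 mm wide; open, the fingers measure 115 mm over their backs; the gripper's body (75 mm by 178 mm) begins 61 mm behind the grasp point.
Start: joints at [1.125, 0.423, 1.63, -0, 1.089, -0.019], TCP at [0.259, 0.569, 0.303] pointing down, gripper open.
Joint ranges: [-3, 3], [-0.9, 2.11], [0.09, 2.58], [-1.31, 4.45], [0.11, 2.69], [-2.54, 2.54]. Speed limits (rad/s): [2.39, 2.39, 3.01, 3.14, 3.14, 3.14].

## Interface

Orientations are given as a unit quaternion [x, y, z, w].
In Python, from bench import r, optics, sign_off gives the robot as it stands.
- The arm moves only by the shell command python3 -m pendant 'ROWS' [FORCE]. ROWS is JSON, a list of rows, each an object of numbers: "tx", "ty", "tz": the shift along the tool's x, y, z in mm; "yaw": the turn about the tool's z in degrees; "grip": the finger opening in mm, from 0 to 87.8. A call has 1 to 8 rows; each row shifts and turns the commanded pose from where the row before left it, along the tool's axes as they then stand; what a row does not reach is not made up. A row lasts 1/12 s, in which the tool goes at most 41.7 mm and 7.16 degrees, less where a joint would pass 70% of its speed; a pose out of reach is approached as far as the arm can. A call is refused whole if a number of a shift passes 41.7 or a number of a turn 7.16, either way. A call with a gripper value outside its range is refused whole. The fingers move at their own pace and stop on an object; FORCE is the grip in N (left out, the last holds). Time passes only in rows, so rows that do not move let the fingers close. It gives the time, the measured TCP pose, the force, the opening and the grip force at its end, in the units of the state.
- r.get_state(): the state, without advancing time (a new reading comes with each control period).
- optics.read_camera(name): name is "scene" or "top"; returns a dict with "image" (400x640x3 uint8, red, green, blue), "K" (3x3 intrinsics, pixels), "xyz" and "rotation" of the camera in the world. Camera axes: x right, y up, looking along -z (the intrinsics and any distortion apply to the point x, -y, -z); pixel columns grow to the right and rows downward; lengths in m; the calibration is good to about 2 mm. A picture is of the moment at which its call begins. There is no depth.
- sign_off(): hands the job in; it is judged then, once.
The state is a dict: "clock": time; "joint_pos": joint angles; "qd": joint speeds; "effort": joint torques, N m; "ee_pos": TCP position; "orientation": TCP orientation; "contact_force": force on the tool from outside, world axes, zero at the start; "torque": the same for the moment, N m; "grip_width": finger opening in m; "gripper_force": force on a finger pad.
Only numpy, scipy, OpenCV 4.12 (cv2) and the standard library are available. Lean on these libraries where they do the work, as an engineer would, in place of code of your own. Each camera call takes 0.05 s, during which the arm holds its last target. There are 200 camera calls.

## Task

The three-way valve on the bench is to be locked off before hoses are fitted. Push the lever round with a fingertip until the slot across its locking disc lines up with the lock bar, push the bar by its thumb plate right through the disc until it is fully home, and then press sideways on the lever grip for a moment, without forcing it, to prove that it no longer turns. Leave it locked; do not lift or shift the valve stand, and leave the glassware standing where it is.

Things in the scene. Friction and masses are not known exactly. Their poses are not given: they have to be found in the camera images.
- valve_stand: Loose heavy (5 kg) grey base plate, 128 x 172 x 15 mm, with a brass three-way valve; hose barbs to -y, +y, +x, 35 mm high, ends 79 mm out. Origin: on the bench, on the vertical valve axis (= the locking disc's axis); z up. y: the way the bar is pushed home; the lever points to -x with the slot in line. Slides if pushed with over 20 N.
- guide (a point): Top middle of the long aluminium guide of the bar on the plate (stand's y = -74 to -42 mm; a shorter one stands at y = 43 to 58 mm). Both are bridges 40 mm wide (x), 82 mm high with screw heads to 86 mm, and feet 75 mm wide, 24 mm high.
- lock_disc (a joint): Angle of disc and lever, rad, -0.9 to 0.9, starts 0.45 to 0.85. 0 = slot in line with the bar; growing = lever swings from the stand's -x towards its +y. Turns with about 1 N at the lever grip, stays where left. The bar enters within 0.1 rad of 0 and centres the disc itself; once through, the disc has 0.05 rad of play each way.
- disc_top (a point): Centre of the locking disc at its top, 76 mm above the bench. Steel disc, 68 mm in diameter, with a slot 13 mm wide, 15 mm deep straight across its top, mouths flared by 3 mm a side. The slot lies along the stand's y at disc angle 0.
- lever: Upright black lever grip, 17 mm in diameter, on a flat steel arm 14 mm wide at 90 mm from the disc's axis. Origin: on the grip's axis, 78 mm above the bench (the grip reaches from 60 to 102 mm). Turns with the disc: at disc angle a it is at (-90 cos a, 90 sin a) mm in the stand's x, y.
- lock_bar (a joint): Travel of the lock bar along the stand's +y, m: 0 = fully withdrawn, 0.118 = fully home (thumb plate against the guide). Steel bar 10 x 10 mm, 63 to 73 mm above the bench, round-nosed. Starts between 0 and 0.008. Slides with about 2 N. With the slot out of line its nose stops on the disc at about 0.016.
- thumb_plate: Upright steel plate at the tail of the bar, 30 mm wide (stand's x), 7 mm thick (stand's y), from 54 to 96 mm above the bench, pushed on its rear (-y) face. Origin: middle of the rear face, 84 mm above the bench; at y = -200 mm of the stand with the bar withdrawn, -82 mm with the bar home.
- bar_nose (a point): Tip of the bar's round nose, 68 mm above the bench: 50 mm before the disc's axis (stand's y = -50 mm) when withdrawn, 68 mm beyond it when home.
- conical_flask: Bystander: loose glass conical flask, 64 mm wide, 106 mm tall, behind the valve. Origin under its middle.
- beaker: Bystander: loose small glass beaker, 51 mm wide, 64 mm tall, to the left of the valve. Origin under its middle.
- vial_1: Bystander: loose capped sample vial, 25 mm wide, 59 mm tall, to the right. Origin under its middle.
- vial_2: Bystander: as vial_1.

How it is judged:
On the way, in this order (a step that is already met when the one before it is completed fails the run):
1. the slot is brought into line while the bar is still withdrawn (value of joint lock_disc between -0.15 and 0.15 rad and value of joint lock_bar below 0.03 m), for 0.1 s.
2. the bar is pushed through the slot, fully home (value of joint lock_bar above 0.112 m and value of joint lock_disc between -0.1 and 0.1 rad), for 0.2 s.
3. with the bar home the lever grip is pressed (over 2 N) and does not turn (all of step 2 and contact force between the fingers and lever above 2 N), for 0.15 s.
At the end, for the whole second after the job is handed in: The bar is home (within 6 mm of its stop, 0.112 m or more), the disc is within 0.1 rad of in line, the stand is at rest within 20 mm of where it stood, and flask, beaker and vials stand upright within 20 mm of where they stood (all of step 2 and distance of each of valve_stand, conical_flask, beaker, vial_1, vial_2 from where it was at the start of the episode below 0.02 m and linear speed of valve_stand below 0.01 m/s and velocity of joint lock_bar below 0.01 m/s and angle between each of conical_flask, beaker, vial_1, vial_2's own z axis and vertical below 0.2 rad); the robot touches nothing.
It fails at once if the valve stand is lifted or tipped (height (world z) of valve_stand above 0.008 m or angle between valve_stand's own z axis and vertical above 0.08 rad).
It fails at once if the valve stand is shifted by more than 20 mm (distance of valve_stand from where it was at the start of the episode above 0.02 m).
It fails at once if a piece of glassware is lifted or moved by more than 20 mm (distance of any of conical_flask, beaker, vial_1, vial_2 from where it was at the start of the episode above 0.02 m).
It fails at once if the lever or the thumb plate is forced (over 50 N) (contact force between any of the arm, the fingers and lever above 50 N or contact force between the fingers and thumb_plate above 50 N).
It also fails if it takes over 64 s, if anything falls off the work surface, if the arm or the gripper's body presses on something with over 40 N, if the wrist force passes 120 N, or if a joint passes its speed limit or range.

## Working session

There is one attempt and no reset: what is moved stays moved. The work goes in short steps, Python scripts to look and compute and a shell command to move; the robot and the scene stay as the last step left them, time stands still between calls to the robot, and variables do not carry over. Pictures are saved under pics/ and viewed, at most 11 in all, crops included, and the job is handed in when it is done.

```bash
ls; mkdir -p pics; python3 - <<'E'
from bench import r, optics
import cv2
s=r.get_state(); print({k:s[k] for k in ("clock","ee_pos","orientation","grip_width","contact_force")})
for n in ("scene","top"):
    c=optics.read_camera(n); cv2.imwrite(f"pics/{n}0.png",c["image"][:,:,::-1]); print(n,c["K"],c["xyz"],c["rotation"],[k for k in c])
E
```

```text
pics
{'clock': 0.0, 'ee_pos': array([0.25850643, 0.56856017, 0.30190316]), 'orientation': array([ 2.11767178e-01,  9.77319850e-01, -7.39304847e-04, -1.62359759e-04]), 'grip_width': 0.08804942838818024, 'contact_force': array([-0.67705819, -0.15836972, -0.29688531])}
scene [[457.81745824   0.         319.43117547]
 [  0.         457.81745824 198.41663232]
 [  0.           0.           1.        ]] [0.43452808 0.51668435 1.11177841] [-0.03360871  0.29049397  0.947442   -0.12975887] ['image', 'K', 'xyz', 'rotation']
top [[437.62529063   0.         317.29328779]
 [  0.         437.62529063 202.9417777 ]
 [  0.           0.           1.        ]] [ 0.3602479  -0.14735779  1.39268918] [-0.06668613  0.06627717  0.70645312 -0.7014872 ] ['image', 'K', 'xyz', 'rotation']
```

View pics/scene0.png

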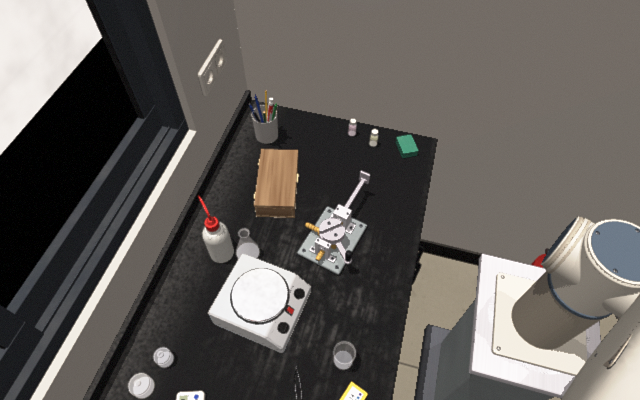

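View pics/top0.png

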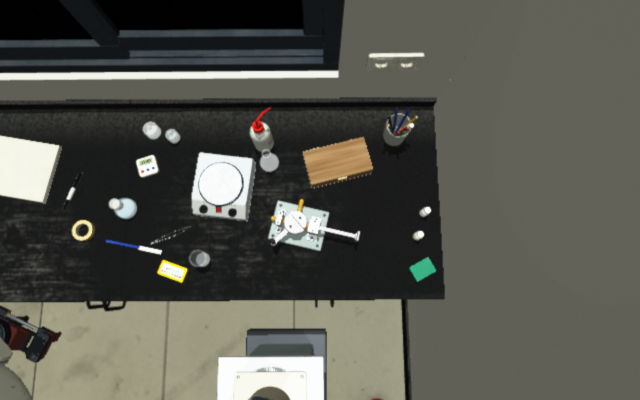

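The scene view shows the stand around (333,238), with the thumb plate at (364,177) and the lever at (348,257). In the top view the stand is around (298,225), the thumb plate at (357,236) and the lever at (277,241). The bar points roughly to world +y. I'll enlarge both.

```bash
cat > h.py <<'E'
import numpy as np, cv2
from scipy.spatial.transform import Rotation as R
from bench import r, optics
def ray(c,u,v):
    K=c["K"]; d=np.array([(u-K[0,2])/K[0,0],-(v-K[1,2])/K[1,1],-1.])
    return np.array(c["xyz"]),R.from_quat(c["rotation"]).apply(d)
def at(c,u,v,z):
    o,d=ray(c,u,v); return o+d*(z-o[2])/d[2]
def px(c,p):
    q=R.from_quat(c["rotation"]).inv().apply(np.asarray(p,float)-c["xyz"]); K=c["K"]
    return np.c_[K[0,2]+K[0,0]*q[...,0]/-q[...,2], K[1,2]-K[1,1]*q[...,1]/-q[...,2]]
def crop(c,x0,y0,w,h,s,name,marks=()):
    im=cv2.resize(np.ascontiguousarray(c["image"][y0:y0+h,x0:x0+w,::-1]),None,fx=s,fy=s,interpolation=cv2.INTER_CUBIC)
    for u,v in marks: cv2.circle(im,(int((u-x0+.5)*s),int((v-y0+.5)*s)),3,(0,0,255),1)
    for k in range(0,w,10): cv2.putText(im,str(x0+k),(k*s,10),0,.35,(0,255,255)); cv2.line(im,(k*s,12),(k*s,18),(0,255,255))
    for k in range(10,h,10): cv2.putText(im,str(y0+k),(0,k*s+4),0,.35,(0,255,255)); cv2.line(im,(26,k*s),(32,k*s),(0,255,255))
    cv2.imwrite("pics/"+name,im)
E
python3 - <<'E'
from h import *
crop(optics.read_camera("top"),262,192,104,64,7,"t1.png")
crop(optics.read_camera("scene"),285,165,95,110,5,"s1.png")
E
```

```text
(no output)
```

View pics/t1.png

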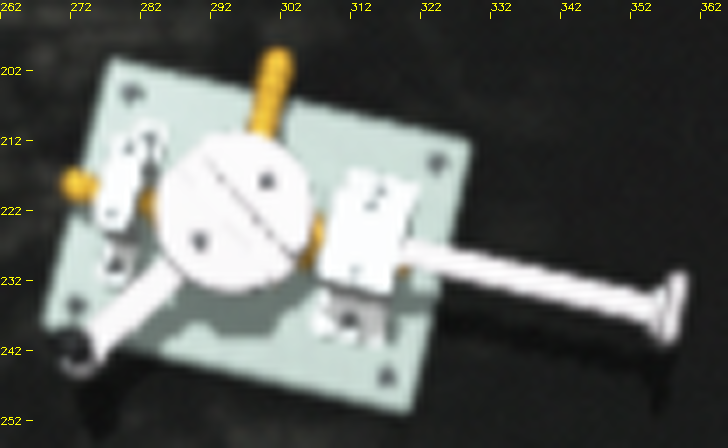

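View pics/s1.png

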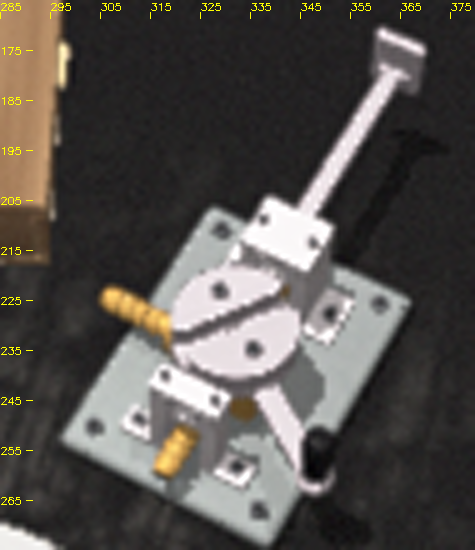

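The top crop shows the disc centre at (295.4,222.3), the grip top at (272.7,241.6) and the thumb plate at (359,235.6). The scene crop shows the disc centre at (332,229.2), the grip top at (349,251.4) and the plate's top edge at (365,172.6). I'll fit the stand pose and both joints to both views.

```bash
cat > fit.py <<'E'
from h import *
from scipy.optimize import least_squares
T=optics.read_camera("top"); S=optics.read_camera("scene")
t=lambda a,b:(a/7+262-.5+.07,b/7+192-.5+.07); s=lambda a,b:(a/5+285-.4,b/5+165-.4)
cor=[(64,86,15),(64,-86,15),(-64,-86,15),(-64,86,15)]
obs=[(T,c,t(*p)) for c,p in zip(cor,[(113,57),(470,142),(410,412),(45,325)])]
obs+=[(S,c,s(*p)) for c,p in zip(cor,[(62,437),(215,207),(410,302),(270,545)][0:0] or [(62,437),(215,207),(410,302),(270,545)])]
obs+=[(T,(0,0,76),t(234,212)),(S,(0,0,76),s(235,321)),(T,"g",t(75,347)),(S,"g",s(320,432)),(S,"p",s(401,38)),(T,"p",t(684,308)),(T,"b",(0,0))][:-1]
def W(p,q):
    x,y,a,d,b=p
    if q=="g": q=(-90*np.cos(d),90*np.sin(d),102)
    if q=="p": q=(0,-200+b*1000,96)
    q=np.array(q)/1000.; return np.r_[x+np.cos(a)*q[0]-np.sin(a)*q[1], y+np.sin(a)*q[0]+np.cos(a)*q[1], q[2]]
res=lambda p:np.concatenate([px(c,W(p,q)[None])[0]-o for c,q,o in obs])
f=least_squares(res,[.5,-.1,0,.6,.004],loss="soft_l1")
p=f.x; print(p.round(4)); print(res(p).reshape(-1,2).round(1).tolist())
print("grip",W(p,"g"),"plate",W(p,"p"),"grip0",W([*p[:3],0,0],"g"),"home",W([*p[:3],0,.118],"p"))
for n,c,u,v in(("flask",T,269,170),("beaker",S,344,362),("beakT",T,199,262),("v1",S,353,134),("v2",S,374,144)): print(n,at(c,u,v,0.0).round(3))
E
python3 fit.py
```

```text
[ 0.5511 -0.0838 -0.2358  0.6446  0.0092]
[[-1.7, 0.3], [-0.4, 0.1], [-0.9, 0.7], [-1.9, 0.7], [-1.3, 0.3], [-1.3, -0.6], [0.1, -0.8], [-0.5, 0.2], [1.5, 0.7], [1.1, -2.2], [0.2, -0.5], [-0.1, -1.0], [0.2, -0.7], [-0.8, 0.4]]
grip [ 0.49381247 -0.0143706   0.102     ] plate [ 0.50655619 -0.26925727  0.096     ] grip0 [ 0.46361546 -0.06273691  0.102     ] home [ 0.53196801 -0.16349369  0.096     ]
flask [0.737 0.011 0.   ]
beaker [0.442 0.224 0.   ]
beakT [0.438 0.228 0.   ]
v1 [ 0.583 -0.482  0.   ]
v2 [ 0.509 -0.459  0.   ]
```

```bash
sed -i 's/x,y,a,d,b=p/x,y,a,d,b=p[:5]; q=q if len(p)<7 or isinstance(q,str) or q[2]!=15 else (q[0]+1e3*p[5],q[1]+1e3*p[6],15)/; s/\[.5,-.1,0,.6,.004\]/[.5,-.1,0,.6,.004,0,0]/' fit.py; python3 fit.py
```

```text
[ 0.5533 -0.0786 -0.2377  0.5906  0.0035 -0.0009 -0.0075]
[[-1.1, 0.4], [0.2, 0.3], [-0.4, 0.9], [-1.3, 0.8], [-0.9, -0.3], [-0.9, -1.1], [0.4, -1.3], [-0.2, -0.4], [-0.2, -0.0], [-0.2, -0.7], [-0.5, -0.0], [0.3, -0.1], [0.1, -0.8], [-0.7, 0.2]]
grip [ 0.49243873 -0.01227478  0.102     ] plate [ 0.50701191 -0.26955088  0.096     ] grip0 [ 0.46581662 -0.05739469  0.102     ] home [ 0.53397402 -0.15828358  0.096     ]
flask [0.737 0.011 0.   ]
beaker [0.442 0.224 0.   ]
beakT [0.438 0.228 0.   ]
v1 [ 0.583 -0.482  0.   ]
v2 [ 0.509 -0.459  0.   ]
```

```bash
cat > go.py <<'E'
# python3 go.py x y tipz : move needed (mm, deg) for fingertip to stand coords, tool y along stand y
import sys
from h import *
P=[0.5533,-0.0786,-0.2377]
s=r.get_state(); Rt=R.from_quat(s["orientation"]).as_matrix(); e=s["ee_pos"]
x,y,z=map(float,sys.argv[1:4]); c,n=np.cos(P[2]),np.sin(P[2])
tip=e+Rt@[0,0,.08]; d=tip[:2]-P[:2]
print("clock",s["clock"],"tip in stand",(1e3*np.array([c*d[0]+n*d[1],-n*d[0]+c*d[1],tip[2]])).round(1),"F",np.round(s["contact_force"],1),"w",s["grip_width"])
tgt=np.array([P[0]+(c*x-n*y)/1e3,P[1]+(n*x+c*y)/1e3,z/1e3])
print("tool shift",(1e3*Rt.T@(tgt-tip)).round(1))
ty=Rt[:2,1]; a=np.arctan2(ty[1],ty[0])-np.arctan2(c,-n); print("yaw needed",np.degrees(a).round(2),"z-down",Rt[:,2].round(3))
E
python3 go.py -75 87 220; python3 - <<'E'
from h import *
T=optics.read_camera("top");S=optics.read_camera("scene")
a,d=ray(T,247,219);b,e=ray(S,310,288)
k=np.linalg.lstsq(np.c_[d,-e],b-a,rcond=None)[0]; print(a+k[0]*d,b+k[1]*e)
E
python3 -m pendant '[{"yaw":-6,"grip":0},{"yaw":-4.85}]'; python3 go.py -75 87 220
```

```text
clock 0.4 tip in stand [-438.8  559.8  222.5] F [ 0.6 -0.7  0.1] w 0.0875667383616262
tool shift [-446.2 -396.     2.6]
yaw needed -10.83 z-down [-0. -0. -1.]
[0.57111901 0.07530909 0.02314179] [0.5675549  0.07550896 0.02262551]
clock 0.5 tip in stand [-438.8  560.   222.7] F [-0.   0.3  0.2] w 0.08777150309678601
tool shift [-446.2 -396.1    2.7]
yaw needed -10.84 z-down [-0.  0. -1.]invalid input at $[0]: expected keys tx, ty, tz, yaw, grip
```

```bash
python3 -m pendant '[{"tx":0,"ty":0,"tz":0,"yaw":-6,"grip":0},{"tx":0,"ty":0,"tz":0,"yaw":-4.85,"grip":0},{"tx":-22,"ty":-28,"tz":0,"yaw":0,"grip":0},{"tx":-22,"ty":-28,"tz":0,"yaw":0,"grip":0},{"tx":-22,"ty":-28,"tz":0,"yaw":0,"grip":0},{"tx":-22,"ty":-28,"tz":0,"yaw":0,"grip":0},{"tx":-22,"ty":-28,"tz":0,"yaw":0,"grip":0},{"tx":-22,"ty":-28,"tz":0,"yaw":0,"grip":0}]' 20; python3 go.py -75 87 220
```

```text
clock: 1.17
ee_pos: [0.3478, 0.3731, 0.3029]
orientation: [0.118, 0.993, 0.0, 0.0]
contact_force: [0.4, 0.0, -0.2]
grip_width: 0.0379
gripper_force: 0.0
clock 1.1667 tip in stand [-306.   390.7  222.9] F [ 0.4  0.  -0.2] w 0.03793526546070124
tool shift [-230.8 -303.8    2.8]
yaw needed 0.04 z-down [ 0.  0. -1.]
```

```bash
python3 -m pendant '[{"tx":-23,"ty":-30,"tz":0,"yaw":0,"grip":0},{"tx":-23,"ty":-30,"tz":0,"yaw":0,"grip":0},{"tx":-23,"ty":-30,"tz":0,"yaw":0,"grip":0},{"tx":-23,"ty":-30,"tz":0,"yaw":0,"grip":0},{"tx":-23,"ty":-30,"tz":0,"yaw":0,"grip":0},{"tx":-23,"ty":-30,"tz":0,"yaw":0,"grip":0},{"tx":-23,"ty":-30,"tz":0,"yaw":0,"grip":0},{"tx":-23,"ty":-30,"tz":0,"yaw":0,"grip":0}]'; python3 go.py -75 87 220
```

```text
clock: 1.83
ee_pos: [0.4703, 0.0962, 0.303]
orientation: [0.118, 0.993, 0.0, 0.0]
contact_force: [0.7, 0.5, 0.6]
grip_width: 0.0005
gripper_force: 0.0
clock 1.8333 tip in stand [-121.7  150.4  223. ] F [0.7 0.5 0.6] w 0.0004936884353799739
tool shift [-46.7 -63.4   3. ]
yaw needed 0.01 z-down [ 0.001  0.    -1.   ]
```

```bash
python3 -m pendant '[{"tx":-20,"ty":-27,"tz":0,"yaw":0,"grip":0},{"tx":-19,"ty":-25,"tz":0,"yaw":0,"grip":0},{"tx":0,"ty":0,"tz":0,"yaw":0,"grip":0},{"tx":0,"ty":0,"tz":0,"yaw":0,"grip":0}]'; python3 go.py -75 87 75;  python3 - <<'E'
from h import *
crop(optics.read_camera("scene"),285,165,110,110,5,"s2.png")
E
```

```text
clock: 2.17
ee_pos: [0.496, 0.037, 0.3027]
orientation: [0.12, 0.993, 0.0, 0.0]
contact_force: [-0.7, 0.3, 0.1]
grip_width: 0.0004
gripper_force: 0.0
clock 2.1667 tip in stand [-83.   98.9 222.7] F [-0.7  0.3  0.1] w 0.0003994385945656205
tool shift [ -8.  -11.9 147.7]
yaw needed -0.18 z-down [ 0.  0. -1.]
```

View pics/s2.png

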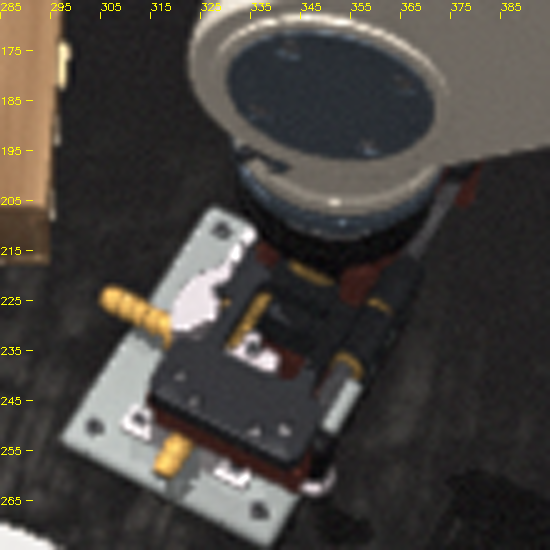

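The arm hides most of the stand here. The finger's predicted clearance to the grip is about 25 mm, so I'll descend.

```bash
python3 -m pendant '[{"tx":-3,"ty":0,"tz":30,"yaw":0,"grip":0},{"tx":0,"ty":0,"tz":30,"yaw":0,"grip":0},{"tx":0,"ty":0,"tz":30,"yaw":0,"grip":0},{"tx":0,"ty":0,"tz":30,"yaw":0,"grip":0},{"tx":0,"ty":0,"tz":26,"yaw":0,"grip":0},{"tx":0,"ty":0,"tz":0,"yaw":0,"grip":0},{"tx":0,"ty":0,"tz":0,"yaw":0,"grip":0}]'; python3 go.py -80 72 75
```

```text
clock: 2.8
ee_pos: [0.4974, 0.0387, 0.156]
orientation: [0.118, 0.993, -0.0, -0.002]
contact_force: [-0.6, 0.1, 0.8]
grip_width: 0.0002
gripper_force: 0.0
clock 2.8 tip in stand [-82.2 100.8  76. ] F [-0.6  0.1  0.8] w 0.00021956818005660584
tool shift [ -2.2 -28.8   1. ]
yaw needed 0.11 z-down [-0.003 -0.    -1.   ]
```

```bash
python3 -m pendant '[{"tx":0,"ty":-10,"tz":0,"yaw":0,"grip":0},{"tx":0,"ty":-10,"tz":0,"yaw":0,"grip":0},{"tx":0,"ty":-6,"tz":0,"yaw":0,"grip":0},{"tx":1,"ty":-6,"tz":0,"yaw":0,"grip":0},{"tx":1,"ty":-6,"tz":0,"yaw":0,"grip":0},{"tx":1,"ty":-6,"tz":0,"yaw":0,"grip":0},{"tx":1,"ty":-6,"tz":0,"yaw":0,"grip":0},{"tx":0,"ty":0,"tz":0,"yaw":0,"grip":0}]'; python3 go.py -88 30 75
```

```text
clock: 3.47
ee_pos: [0.4823, -0.011, 0.1568]
orientation: [0.119, 0.993, -0.0, -0.0]
contact_force: [-0.2, 0.4, -0.3]
grip_width: 0.0003
gripper_force: 0.0
clock 3.4667 tip in stand [-84.9  48.9  76.8] F [-0.2  0.4 -0.3] w 0.00032329183329650316
tool shift [  3.1 -18.9   1.8]
yaw needed -0.03 z-down [-0. -0. -1.]
```

```bash
python3 -m pendant '[{"tx":1,"ty":-6,"tz":0,"yaw":0,"grip":0},{"tx":1,"ty":-6,"tz":0,"yaw":0,"grip":0},{"tx":1,"ty":-5,"tz":0,"yaw":0,"grip":0},{"tx":0,"ty":-3,"tz":0,"yaw":0,"grip":0},{"tx":0,"ty":0,"tz":0,"yaw":0,"grip":0}]'; python3 go.py -88 22 75; python3 - <<'E'
from h import *
a=optics.read_camera("scene"); b=optics.read_camera("top")
crop(a,285,165,110,110,5,"s3.png"); crop(b,262,192,104,64,7,"t3.png")
x=cv2.imread("pics/s3.png");y=cv2.imread("pics/t3.png")
y=cv2.resize(y,None,fx=.74,fy=.74)
z=np.zeros((550+0,800,3),np.uint8); z[:550,:310]=x[:,:310] if 0 else x[:,100:410]; z[:y.shape[0],310:310+min(490,y.shape[1])]=y[:,:490]
cv2.imwrite("pics/c3.png",z)
E
```

```text
clock: 3.88
ee_pos: [0.475, -0.0294, 0.1566]
orientation: [0.119, 0.993, -0.0, -0.0]
contact_force: [-0.1, 0.4, -0.8]
grip_width: 0.0002
gripper_force: 0.0
clock 3.8833 tip in stand [-87.7  29.4  76.6] F [-0.1  0.4 -0.8] w 0.0002264045527876077
tool shift [ 0.3 -7.4  1.6]
yaw needed -0.01 z-down [-0. -0. -1.]
```

View pics/c3.png

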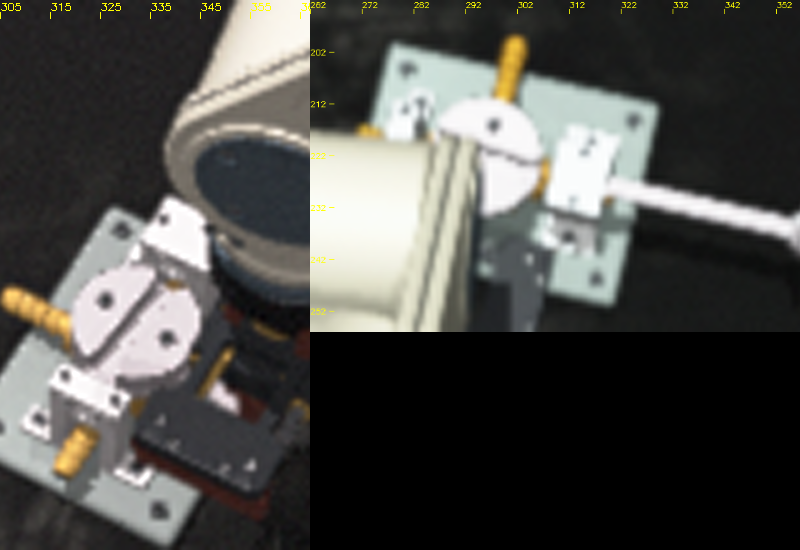

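The lever has swung and the slot is nearly in line: in the scene view it runs from (323,236.6) to (339,219.4), and the plate hasn't moved. Next I'll work out its angle.

```bash
python3 - <<'E'
from h import *
S=optics.read_camera("scene")
f=lambda a,b:at(S,*((a+100)/5+285-.4,b/5+165-.4)[:2],.076)
for p,q in(((90,358),(170,272)),((97,362),(172,278)),((82,352),(160,272))):
    d=f(*q)-f(*p); d=-d; a=np.arctan2(d[1],d[0])-np.pi/2+.2377; print(-a, np.linalg.norm(d))
s=(180,338),(282,292)
d=at(S,180/5+284.6,338/5+164.6,.076)-at(S,282/5+284.6,292/5+164.6,.076); print("start",-(np.arctan2(d[1],d[0])-np.pi/2+.2377))
E
```

```text
0.17672683090520994 0.0675165467280406
0.15855441889808677 0.06479894130205814
0.1976254396159063 0.06402728375051316
start 0.5814330441446078
```

```bash
python3 -m pendant '[{"tx":0,"ty":-4,"tz":0,"yaw":0,"grip":0},{"tx":0,"ty":-4,"tz":0,"yaw":0,"grip":0},{"tx":0,"ty":-4,"tz":0,"yaw":0,"grip":0},{"tx":0,"ty":-1.5,"tz":0,"yaw":0,"grip":0},{"tx":0,"ty":0,"tz":0,"yaw":0,"grip":0}]'; python3 go.py -88 22 75; python3 - <<'E'
from h import *
a=optics.read_camera("scene"); b=optics.read_camera("top")
crop(a,310,200,50,55,8,"s4.png"); crop(b,278,205,50,40,8,"t4.png")
x=cv2.imread("pics/s4.png");y=cv2.imread("pics/t4.png")
z=np.zeros((440,800,3),np.uint8); z[:,:400]=x;z[:320,400:]=y
cv2.imwrite("pics/c4.png",z)
E
```

```text
clock: 4.45
ee_pos: [0.4719, -0.0423, 0.1567]
orientation: [0.119, 0.993, -0.0, 0.0]
contact_force: [-0.4, -0.0, 0.5]
grip_width: 0.0006
gripper_force: 0.0
clock 4.45 tip in stand [-87.6  16.1  76.7] F [-0.4 -0.   0.5] w 0.0006392833270974606
tool shift [0.4 5.9 1.7]
yaw needed -0.01 z-down [ 0. -0. -1.]
```

View pics/c4.png

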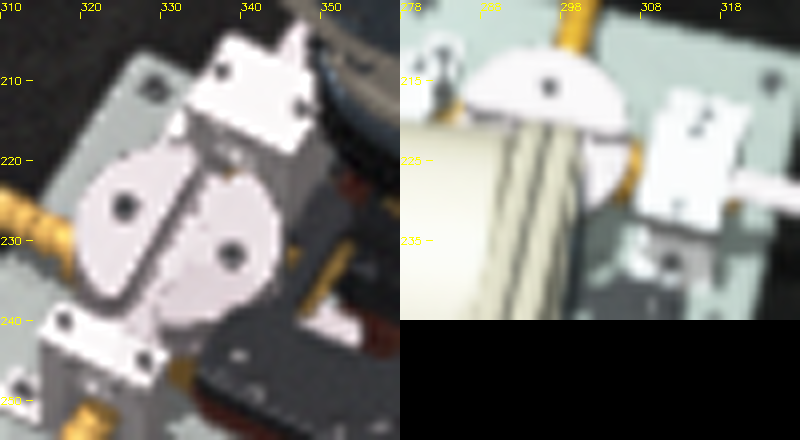

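In the scene view the slot now runs from about (324,237) to (335,220). The disc screws are at (325.6,226) and (339,231.75), and the screw line gives the angle.

```bash
python3 - <<'E'
from h import *
S=optics.read_camera("scene")
def ang(a,b,s,x0,y0,off):
    p,q=[at(S,x0-.5+(u+.5)/s,y0-.5+(v+.5)/s,.077) for u,v in(a,b)]; d=p-q
    return np.arctan2(d[1],d[0])+.2377-off, np.linalg.norm(d), (p+q)/2
for off in(0,np.pi/2):
  print("init",ang((220,290),(254,348),5,285,165,off),"now",ang((125,208),(232,254),8,310,200,off))
  print("slot now",ang((110,303),(203,165),8,310,200,off),ang((122,312),(222,175),8,310,200,off))
E
```

```text
init (np.float64(-0.6056398746755873), np.float64(0.03891341690558756), array([ 0.55157011, -0.07753932,  0.077     ])) now (np.float64(0.048039085447363905), np.float64(0.03867953158210428), array([ 0.55182478, -0.07723747,  0.077     ]))
slot now (np.float64(1.54161928217006), np.float64(0.06070643372985133), array([ 0.55828036, -0.07453625,  0.077     ])) (np.float64(1.504334781751966), np.float64(0.06149085393691123), array([ 0.55249767, -0.07245156,  0.077     ]))
init (np.float64(-2.1764362014704837), np.float64(0.03891341690558756), array([ 0.55157011, -0.07753932,  0.077     ])) now (np.float64(-1.5227572413475325), np.float64(0.03867953158210428), array([ 0.55182478, -0.07723747,  0.077     ]))
slot now (np.float64(-0.0291770446248365), np.float64(0.06070643372985133), array([ 0.55828036, -0.07453625,  0.077     ])) (np.float64(-0.06646154504293045), np.float64(0.06149085393691123), array([ 0.55249767, -0.07245156,  0.077     ]))
```

```bash
python3 -m pendant '[{"tx":0,"ty":8,"tz":0,"yaw":0,"grip":0},{"tx":0,"ty":8,"tz":0,"yaw":0,"grip":0},{"tx":0,"ty":0,"tz":-30,"yaw":0,"grip":0},{"tx":0,"ty":0,"tz":-30,"yaw":0,"grip":0},{"tx":-15,"ty":-30,"tz":-10,"yaw":0,"grip":0},{"tx":-15,"ty":-35,"tz":0,"yaw":0,"grip":0},{"tx":-15,"ty":-35,"tz":0,"yaw":0,"grip":0},{"tx":-15,"ty":-35,"tz":0,"yaw":0,"grip":0}]'
python3 -m pendant '[{"tx":-15,"ty":-35,"tz":0,"yaw":0,"grip":0},{"tx":-13,"ty":-38,"tz":0,"yaw":0,"grip":0},{"tx":0,"ty":-30,"tz":0,"yaw":0,"grip":0},{"tx":0,"ty":-25,"tz":0,"yaw":0,"grip":0},{"tx":0,"ty":-6,"tz":0,"yaw":0,"grip":0},{"tx":0,"ty":0,"tz":0,"yaw":0,"grip":0}]'; python3 go.py 0 -235 64;python3 - <<'E'
from h import *
a=optics.read_camera("scene"); b=optics.read_camera("top")
crop(a,300,165,80,70,6,"s5.png"); crop(b,265,205,100,50,6,"t5.png")
x=cv2.imread("pics/s5.png");y=cv2.imread("pics/t5.png")
z=np.zeros((600,800,3),np.uint8); z[:300,:600]=y;z[300:600,:480]=x[:300]
cv2.imwrite("pics/c5.png",z)
E
```

```text
clock: 5.27
ee_pos: [0.5031, -0.1722, 0.2274]
orientation: [0.118, 0.993, -0.0, 0.001]
contact_force: [0.5, 0.5, -0.6]
grip_width: 0.0004
gripper_force: 0.0
clock: 5.77
ee_pos: [0.498, -0.3092, 0.2265]
orientation: [0.119, 0.993, 0.0, 0.0]
contact_force: [0.7, -0.3, 0.9]
grip_width: 0.0004
gripper_force: 0.0
clock 5.7667 tip in stand [   0.6 -237.1  146.5] F [ 0.7 -0.3  0.9] w 0.00044480356145350057
tool shift [ 0.6  2.1 82.5]
yaw needed -0.1 z-down [ 0.  0. -1.]
```

View pics/c5.png

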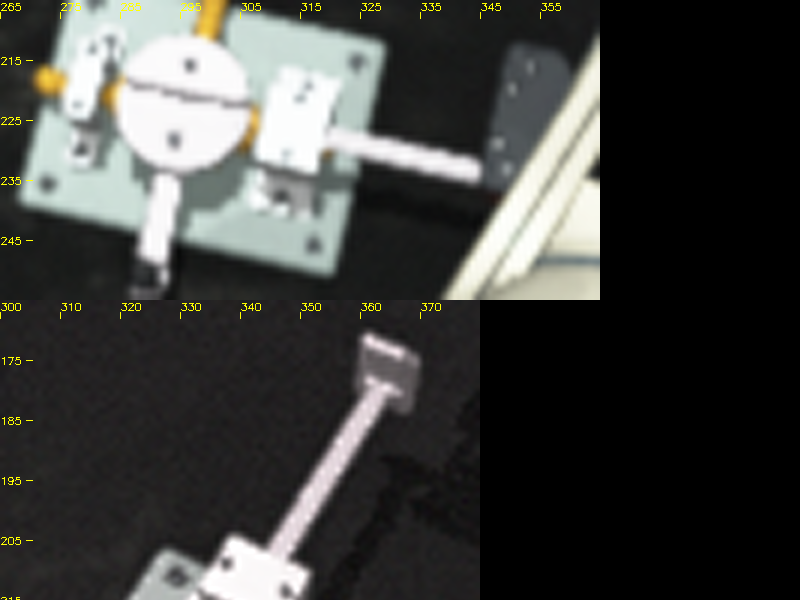

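The top view shows the slot from (285,219) to (307,222.5), parallel to the bar within about 0.05 rad. The thumb plate is still withdrawn. I'll go down behind it and push.

```bash
python3 -m pendant '[{"tx":0,"ty":0,"tz":30,"yaw":0,"grip":0},{"tx":0,"ty":0,"tz":30,"yaw":0,"grip":0},{"tx":0,"ty":0,"tz":23,"yaw":0,"grip":0},{"tx":0,"ty":8,"tz":0,"yaw":0,"grip":0},{"tx":0,"ty":8,"tz":0,"yaw":0,"grip":0},{"tx":0,"ty":8,"tz":0,"yaw":0,"grip":0},{"tx":0,"ty":8,"tz":0,"yaw":0,"grip":0},{"tx":0,"ty":0,"tz":0,"yaw":0,"grip":0}]'; python3 go.py 0 -95 64
```

```text
clock: 6.53
ee_pos: [0.5067, -0.2757, 0.1453]
orientation: [0.118, 0.993, -0.0, 0.001]
contact_force: [-0.2, 0.1, -0.1]
grip_width: 0.0004
gripper_force: 0.0
clock 6.5333 tip in stand [   1.3 -202.6   65.3] F [-0.2  0.1 -0.1] w 0.0003851836899766965
tool shift [  1.1 107.6   1.2]
yaw needed 0.12 z-down [ 0.002 -0.001 -1.   ]
```

```bash
python3 -m pendant '[{"tx":0,"ty":6,"tz":0,"yaw":0,"grip":0},{"tx":0,"ty":6,"tz":0,"yaw":0,"grip":0},{"tx":0,"ty":5,"tz":0,"yaw":0,"grip":0},{"tx":0,"ty":0,"tz":0,"yaw":0,"grip":0}]'; python3 go.py 0 -95 64
```

```text
clock: 6.87
ee_pos: [0.5099, -0.2601, 0.1441]
orientation: [0.118, 0.993, 0.0, 0.0]
contact_force: [0.2, 0.1, 0.1]
grip_width: 0.0004
gripper_force: 0.0
clock 6.8667 tip in stand [   0.6 -186.7   64.1] F [0.2 0.1 0.1] w 0.0003607374030225574
tool shift [ 0.5 91.7  0.1]
yaw needed 0.04 z-down [ 0.001 -0.    -1.   ]
```

```bash
python3 -m pendant '[{"tx":0,"ty":4,"tz":0,"yaw":0,"grip":0},{"tx":0,"ty":4,"tz":0,"yaw":0,"grip":0}]' | grep -E "ee|force"; python3 -m pendant '[{"tx":0,"ty":4,"tz":0,"yaw":0,"grip":0},{"tx":0,"ty":4,"tz":0,"yaw":0,"grip":0}]'| grep -E "ee|force"; python3 go.py 0 -95 64; python3 - <<'E'
from h import *
a=optics.read_camera("scene"); crop(a,310,165,75,75,8,"s6.png")
E
```

```text
ee_pos: [0.5115, -0.2531, 0.1437]
contact_force: [-0.7, -1.4, 1.3]
gripper_force: 0.9
ee_pos: [0.5134, -0.2451, 0.1437]
contact_force: [-0.2, -1.6, 1.9]
gripper_force: 0.9
clock 7.2 tip in stand [   0.5 -171.2   63.7] F [-0.2 -1.6  1.9] w 0.0004461726591863878
tool shift [ 0.5 76.2 -0.3]
yaw needed 0.0 z-down [ 0. -0. -1.]
```

View pics/s6.png

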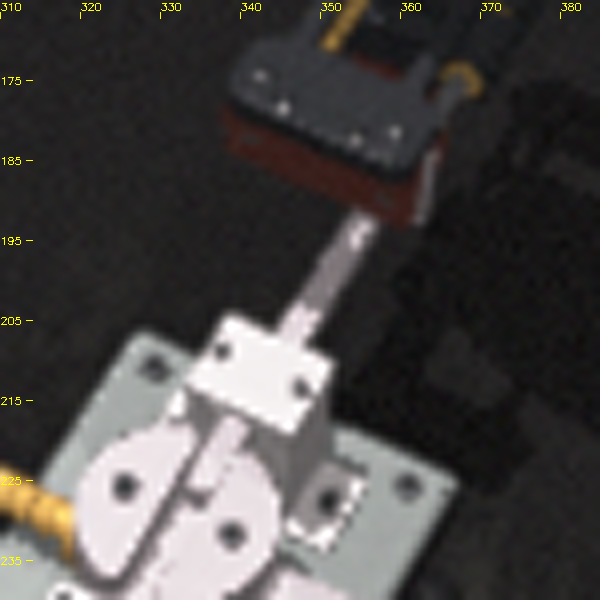

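The nose, at about (334,227), is inside the slot and the force is only about 2 N. I'll carry on pushing.

```bash
python3 -m pendant '[{"tx":0,"ty":8,"tz":0,"yaw":0,"grip":0},{"tx":0,"ty":8,"tz":0,"yaw":0,"grip":0},{"tx":0,"ty":8,"tz":0,"yaw":0,"grip":0},{"tx":0,"ty":8,"tz":0,"yaw":0,"grip":0}]'| grep -E "ee|force"; python3 -m pendant '[{"tx":0,"ty":8,"tz":0,"yaw":0,"grip":0},{"tx":0,"ty":8,"tz":0,"yaw":0,"grip":0},{"tx":0,"ty":8,"tz":0,"yaw":0,"grip":0},{"tx":0,"ty":6,"tz":0,"yaw":0,"grip":0}]'| grep -E "ee|force";  python3 go.py 0 -95 64
```

```text
ee_pos: [0.521, -0.2133, 0.1436]
contact_force: [-0.2, -1.7, 0.8]
gripper_force: 0.9
ee_pos: [0.5281, -0.184, 0.1436]
contact_force: [0.4, -1.7, 0.0]
gripper_force: 0.9
clock 7.9167 tip in stand [   0.3 -108.3   63.6] F [ 0.4 -1.7  0. ] w 0.0005174613014515807
tool shift [ 0.3 13.3 -0.4]
yaw needed 0.04 z-down [-0.  0. -1.]
```

```bash
for i in 1; do python3 -m pendant '[{"tx":0,"ty":4,"tz":0,"yaw":0,"grip":0},{"tx":0,"ty":3,"tz":0,"yaw":0,"grip":0}]'| grep -E "ee|force"; done; python3 -m pendant '[{"tx":0,"ty":2,"tz":0,"yaw":0,"grip":0},{"tx":0,"ty":1,"tz":0,"yaw":0,"grip":0}]'| grep -E "ee|force"; python3 go.py 0 -95 64
```

```text
ee_pos: [0.5296, -0.1776, 0.1436]
contact_force: [-0.3, -1.1, 0.4]
gripper_force: 0.8
ee_pos: [0.5303, -0.1751, 0.1436]
contact_force: [-0.2, -2.4, -0.5]
gripper_force: 0.8
clock 8.25 tip in stand [  0.3 -99.2  63.6] F [-0.2 -2.4 -0.5] w 0.00036454210919184386
tool shift [ 0.3  4.2 -0.4]
yaw needed 0.02 z-down [-0.  0. -1.]
```

Still sliding freely. I'll go on in small steps until the force climbs.

```bash
python3 -m pendant '[{"tx":0,"ty":2,"tz":0,"yaw":0,"grip":0},{"tx":0,"ty":1,"tz":0,"yaw":0,"grip":0}]'| grep -E "ee|force"; python3 -m pendant '[{"tx":0,"ty":1.5,"tz":0,"yaw":0,"grip":0},{"tx":0,"ty":0.5,"tz":0,"yaw":0,"grip":0}]'| grep -E "ee|force"; python3 go.py 0 -95 64
```

```text
ee_pos: [0.5309, -0.1724, 0.1437]
contact_force: [-0.4, -1.8, 0.2]
gripper_force: 0.8
ee_pos: [0.5314, -0.1704, 0.1437]
contact_force: [-0.7, -1.5, 0.3]
gripper_force: 0.7
clock 8.5833 tip in stand [  0.3 -94.4  63.7] F [-0.7 -1.5  0.3] w 0.0005765578781955913
tool shift [ 0.3 -0.6 -0.3]
yaw needed 0.01 z-down [-0.  0. -1.]
```

```bash
python3 -m pendant '[{"tx":0,"ty":1,"tz":0,"yaw":0,"grip":0},{"tx":0,"ty":0.5,"tz":0,"yaw":0,"grip":0}]'| grep -E "ee|force"; python3 go.py 0 -88 64
```

```text
ee_pos: [0.5317, -0.169, 0.1436]
contact_force: [-0.2, -1.8, -0.2]
gripper_force: 0.7
clock 8.75 tip in stand [  0.3 -92.9  63.6] F [-0.2 -1.8 -0.2] w 0.000210981051015385
tool shift [ 0.3  4.9 -0.4]
yaw needed 0.01 z-down [-0.  0. -1.]
```

```bash
python3 -m pendant '[{"tx":0,"ty":1,"tz":0,"yaw":0,"grip":0},{"tx":0,"ty":1,"tz":0,"yaw":0,"grip":0}]'| grep -E "contact"; python3 -m pendant '[{"tx":0,"ty":1,"tz":0,"yaw":0,"grip":0},{"tx":0,"ty":0,"tz":0,"yaw":0,"grip":0}]'| grep -E "contact"; python3 -m pendant '[{"tx":0,"ty":1,"tz":0,"yaw":0,"grip":0},{"tx":0,"ty":0,"tz":0,"yaw":0,"grip":0}]'| grep -E "contact";python3 go.py 0 -88 64
```

```text
contact_force: [-2.2, -8.8, 0.2]
contact_force: [-2.9, -9.5, -0.3]
contact_force: [-5.2, -14.8, -0.1]
clock 9.25 tip in stand [  0.4 -91.1  63.7] F [ -5.2 -14.8  -0.1] w 0.00041465809006780194
tool shift [ 0.4  3.1 -0.3]
yaw needed 0.08 z-down [-0.001 -0.003 -1.   ]
```

The force climbed to 15 N at the stop, so the bar is home. I'll back off, go over to the grip's -y side and look.

```bash
python3 -m pendant '[{"tx":0,"ty":-5,"tz":0,"yaw":0,"grip":0},{"tx":0,"ty":-12,"tz":0,"yaw":0,"grip":0},{"tx":0,"ty":0,"tz":-30,"yaw":0,"grip":0},{"tx":0,"ty":0,"tz":-30,"yaw":0,"grip":0},{"tx":20,"ty":10,"tz":-15,"yaw":0,"grip":0},{"tx":30,"ty":20,"tz":0,"yaw":0,"grip":0},{"tx":30,"ty":20,"tz":0,"yaw":0,"grip":0},{"tx":9,"ty":14,"tz":0,"yaw":0,"grip":0}]' >/dev/null
python3 -m pendant '[{"tx":0,"ty":0,"tz":0,"yaw":0,"grip":0},{"tx":0,"ty":0,"tz":0,"yaw":0,"grip":0}]'; python3 go.py -89 -42 77;python3 - <<'E'
from h import *
a=optics.read_camera("scene"); b=optics.read_camera("top")
crop(a,300,195,80,75,6,"s7.png"); crop(b,265,195,100,60,5,"t7.png")
x=cv2.imread("pics/s7.png");y=cv2.imread("pics/t7.png")
z=np.zeros((450,800,3),np.uint8); z[:300,:410]=y[:,:410];z[:,410:]=x[:,:390]
cv2.imwrite("pics/c7.png",z)
E
```

```text
clock: 10.08
ee_pos: [0.4575, -0.0984, 0.2191]
orientation: [0.118, 0.993, -0.0, 0.0]
contact_force: [0.3, -0.5, -0.3]
grip_width: 0.0005
gripper_force: 0.0
clock 10.0833 tip in stand [-88.4 -41.8 139.1] F [ 0.3 -0.5 -0.3] w 0.0004701181491262202
tool shift [ 0.7 -0.2 62.1]
yaw needed 0.1 z-down [ 0.001 -0.    -1.   ]
```

View pics/c7.png

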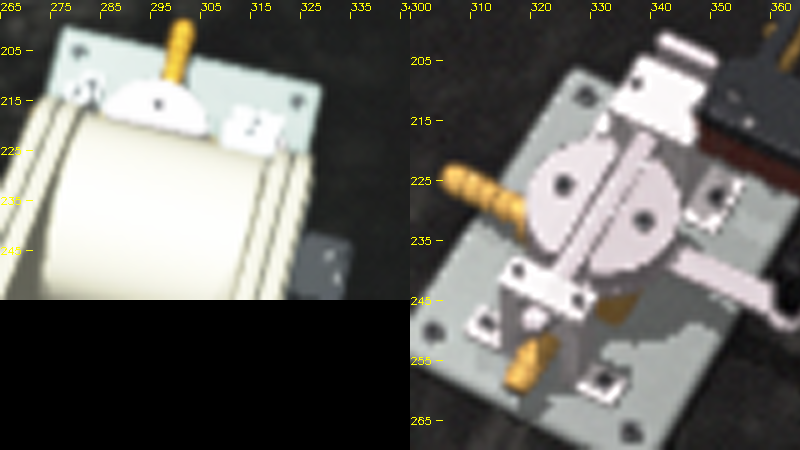

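The bar goes right through the disc, with its nose at the far guide (about 321,248) and the thumb plate against the guide (346,203). The stand hasn't moved. Now I'll go down and press the grip.

```bash
python3 -m pendant '[{"tx":1,"ty":0,"tz":20,"yaw":0,"grip":0},{"tx":0,"ty":0,"tz":22,"yaw":0,"grip":0},{"tx":0,"ty":0,"tz":20,"yaw":0,"grip":0},{"tx":0,"ty":6,"tz":0,"yaw":0,"grip":0},{"tx":0,"ty":6,"tz":0,"yaw":0,"grip":0},{"tx":0,"ty":3,"tz":0,"yaw":0,"grip":0},{"tx":0,"ty":2,"tz":0,"yaw":0,"grip":0},{"tx":0,"ty":2,"tz":0,"yaw":0,"grip":0}]'|grep contact
python3 -m pendant '[{"tx":0,"ty":2,"tz":0,"yaw":0,"grip":0},{"tx":0,"ty":1,"tz":0,"yaw":0,"grip":0}]'|grep contact; python3 go.py -89 -15 77
```

```text
contact_force: [-0.3, 0.3, 0.2]
contact_force: [-0.1, -1.6, 0.7]
clock 11.0167 tip in stand [-89.2 -19.6  77.3] F [-0.1 -1.6  0.7] w 0.0004629502006107548
tool shift [-0.2  4.6  0.3]
yaw needed 0.04 z-down [ 0.001 -0.    -1.   ]
```

```bash
python3 -m pendant '[{"tx":0,"ty":1.5,"tz":0,"yaw":0,"grip":0},{"tx":0,"ty":0.5,"tz":0,"yaw":0,"grip":0}]'|grep contact; python3 go.py -89 -15 77
```

```text
contact_force: [0.6, -0.8, 0.1]
clock 11.1833 tip in stand [-89.4 -17.9  77. ] F [ 0.6 -0.8  0.1] w 0.0002630954767494417
tool shift [-0.4  2.9 -0. ]
yaw needed 0.03 z-down [ 0.001 -0.    -1.   ]
```

Contact made and the play is being taken up. I'll continue gently.

```bash
python3 -m pendant '[{"tx":0,"ty":1.5,"tz":0,"yaw":0,"grip":0},{"tx":0,"ty":0.5,"tz":0,"yaw":0,"grip":0}]'|grep contact; python3 -m pendant '[{"tx":0,"ty":1.5,"tz":0,"yaw":0,"grip":0},{"tx":0,"ty":0,"tz":0,"yaw":0,"grip":0}]'|grep contact; python3 go.py -89 -12 77
```

```text
contact_force: [0.3, 0.1, 0.4]
contact_force: [0.3, -0.4, -0.6]
clock 11.5167 tip in stand [-89.7 -14.3  76.6] F [ 0.3 -0.4 -0.6] w 0.0008598076225116475
tool shift [-0.7  2.3 -0.4]
yaw needed 0.01 z-down [-0.  0. -1.]
```

```bash
python3 -m pendant '[{"tx":0,"ty":1.5,"tz":0,"yaw":0,"grip":0},{"tx":0,"ty":0,"tz":0,"yaw":0,"grip":0}]'|grep contact; python3 -m pendant '[{"tx":0,"ty":1.5,"tz":0,"yaw":0,"grip":0},{"tx":0,"ty":0,"tz":0,"yaw":0,"grip":0}]'|grep contact; python3 go.py -89 -12 77
```

```text
contact_force: [-0.2, -1.0, -0.3]
contact_force: [-1.8, -1.3, 0.3]
clock 11.85 tip in stand [-89.8 -11.4  76.6] F [-1.8 -1.3  0.3] w 0.0003017115214373246
tool shift [-0.8 -0.6 -0.4]
yaw needed 0.03 z-down [-0. -0. -1.]
```

```bash
python3 -m pendant '[{"tx":0,"ty":1,"tz":0,"yaw":0,"grip":0},{"tx":0,"ty":0,"tz":0,"yaw":0,"grip":0}]'|grep contact; python3 -m pendant '[{"tx":0,"ty":1,"tz":0,"yaw":0,"grip":0},{"tx":0,"ty":0,"tz":0,"yaw":0,"grip":0}]'|grep contact; python3 go.py -89 -12 77
```

```text
contact_force: [-1.8, -6.0, 1.2]
contact_force: [-2.5, -9.0, 1.2]
clock 12.1833 tip in stand [-89.9 -10.4  76.6] F [-2.5 -9.   1.2] w 0.000441628642830401
tool shift [-0.9 -1.6 -0.4]
yaw needed 0.07 z-down [-0.001 -0.001 -1.   ]
```

The lever resists at 9 N. I'll hold briefly, retreat, and check.

```bash
python3 -m pendant '[{"tx":0,"ty":0,"tz":0,"yaw":0,"grip":0},{"tx":0,"ty":0,"tz":0,"yaw":0,"grip":0},{"tx":0,"ty":0,"tz":0,"yaw":0,"grip":0}]'|grep contact; python3 -m pendant '[{"tx":0,"ty":-6,"tz":0,"yaw":0,"grip":0},{"tx":0,"ty":-12,"tz":0,"yaw":0,"grip":0},{"tx":0,"ty":-6,"tz":-30,"yaw":0,"grip":0},{"tx":0,"ty":0,"tz":-35,"yaw":0,"grip":0},{"tx":0,"ty":-30,"tz":-20,"yaw":0,"grip":0},{"tx":0,"ty":-35,"tz":0,"yaw":0,"grip":0},{"tx":0,"ty":-35,"tz":0,"yaw":0,"grip":0},{"tx":0,"ty":-35,"tz":0,"yaw":0,"grip":0}]' >/dev/null
python3 -m pendant '[{"tx":0,"ty":-35,"tz":0,"yaw":0,"grip":0},{"tx":0,"ty":-20,"tz":0,"yaw":0,"grip":0},{"tx":0,"ty":0,"tz":0,"yaw":0,"grip":0},{"tx":0,"ty":0,"tz":0,"yaw":0,"grip":0}]'|grep contact; python3 - <<'E'
from h import *
a=optics.read_camera("scene"); b=optics.read_camera("top")
crop(a,285,200,85,75,5,"s8.png"); crop(b,262,192,75,64,5,"t8.png")
x=cv2.imread("pics/s8.png");y=cv2.imread("pics/t8.png")
z=np.zeros((375,800,3),np.uint8); z[:320,:375]=y;z[:,375:]=x
cv2.imwrite("pics/c8.png",z)
E
```

```text
contact_force: [-2.5, -9.7, 1.5]
contact_force: [0.1, 0.4, -0.6]
```

View pics/c8.png

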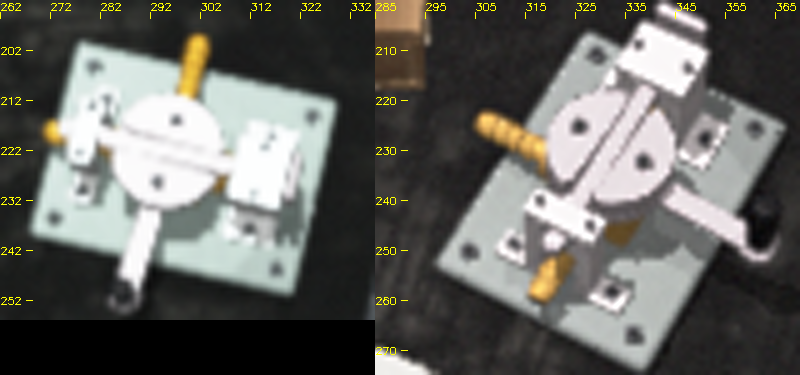

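The bar is through the disc with its nose past the far guide, and the thumb plate is against the long guide (345,203). The lever is in line and the stand corners are where they were. Nothing is touching, so I'll hand in.

```bash
python3 -c "
from bench import sign_off; print(sign_off())"
```

```text
the job is handed in; nothing more can be done
None
```

The valve is locked off and handed in: the slot is in line, the bar is fully home, the lever held against a press of about 10 N, and the stand has not visibly moved; the glassware was never approached, but I did not re-check it in the last pictures.

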